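# Clamp the canister lid with the folding-crank press

## Robot

A 6-joint arm with a two-finger parallel gripper is mounted at the origin on a cart in front of the work surface, level with it; the furniture and walls round the work are solid. World frame = base frame: x ahead of the robot, y to its left, z up, the work surface at z = 0. Lengths are in m, angles in rad, forces in N, time in s.
With the tool pointing down it reaches from about 0.425 to 1.125 m from the base axis. Payload 14.9 kg.
Tool frame: the origin (TCP) lies at the very end of the fingers, on their centre line; the grasp point (between the pads) lies hold_point_z behind it (hold_point_z is the distance from the TCP to the grasp point, in m); z points along the fingers, y is the line along which they close (so a half turn about z gives the same grasp; the last joint's range is limited). The gripper opens to 91 mm and grips with 3 to 60 N. Pads are 32 mm wide; open, the fingers measure 118 mm over their backs; the gripper's body (76 mm by 178 mm) begins 60 mm behind the grasp point.
Start: joints at [1.074, 0.379, 1.734, -0, 1.028, -0.033], TCP at [0.313, 0.626, 0.187] pointing down, gripper open.
Joint ranges: [-2.77, 2.77], [-0.74, 2.19], [0, 2.66], [-1.06, 4.2], [0.31, 2.87], [-3.08, 3.08]. Speed limits (rad/s): [1.89, 1.89, 2.39, 3.14, 3.14, 3.14].

## Interface

Orientations are given as a 3x3 rotation matrix whose columns are the frame's x, y, z axes.
In Python, from workcell import * gives the robot as it stands.
- The arm moves only by the tool step_arm, never from a script. Its argument "moves" is a list of rows, each an object of numbers: "dx", "dy", "dz": the shift along the tool's x, y, z in units of 2 cm (1.0 is 2 cm); "ax", "ay", "az": the turn, a rotation vector about the tool's x, y, z in units of 6 degrees (1.0 is 6 degrees); "jaw": the closure, from -1 (fully open) to 1 (shut). In form: [{"dx": .., "dy": .., "dz": .., "ax": .., "ay": .., "az": .., "jaw": ..}, ...]. A call has 1 to 5 rows; each row shifts and turns the commanded pose from where the row before left it, along the tool's axes as they then stand; what a row does not reach is not made up. A row lasts 1/8 s, in which the tool goes at most 62.5 mm and 10.7 degrees, less where a joint would pass 70% of its speed; a pose out of reach is approached as far as the arm can. A call with a number of a shift or a turn outside -1 to 1 is refused whole. A call with a gripper value outside its range is refused whole. The fingers move at their own pace and stop on an object; the grip force is fixed at half the most. Time passes only in rows, so rows that do not move let the fingers close. It gives the time, the measured TCP pose, the force, the opening and the grip force at its end, in the units of the state.
- observe(): the state, without advancing time (a new reading comes with each control period).
- camera(name): name is "side" or "top" or "wrist"; returns the picture (420x560x3 uint8, red, green, blue); there is no depth.
- camera_model(name): a dict with "fx", "fy", "cx", "cy" (pixels), "dist" ([k1, k2, p1, p2, k3] as OpenCV has them; the pictures are not rectified), "T" (4x4, takes a point from camera to world coordinates); the wrist camera has in their place "tool_from_camera" (4x4, takes a point from camera to tool coordinates, whose origin is the TCP and whose axes are the flange's). Camera axes: x right, y up, looking along -z (the intrinsics and any distortion apply to the point x, -y, -z); pixel columns grow to the right and rows downward; lengths in m; the calibration is good to about 2 mm. A picture is of the moment at which its call begins: read the wrist's pose just before it. camera_model takes no time and is no camera call.
- sign_off(): hands the job in; it is judged then, once.
Trained networks look in the newest picture that a camera, given by its name, has taken for a name from the list of things; names that differ only in an ending like _2 or _b are one class to them, and where a whole thing is asked for, a point or a joint stands for the part that bears it (a point fixed in the world has none). Each returns a list of dicts, best first, with "score" (0 to 1); they miss things now and then, are a little off and sometimes report something else, mostly with a low value. They report only what shows in the picture. A call takes as long as a camera call. They do not tell look-alikes from the thing itself.
- find_in(camera, name): "pixel" ([column, row] in pixels, amid what is visible of it).
- pinpoint(camera, name): "pixel" ([column, row] in pixels: a listed point, or the origin of a listed thing).
The state is a dict: "t": time; "joint_positions": joint angles; "qd": joint speeds; "tau": joint torques, N m; "tool_pos": TCP position; "tcp_rot": TCP orientation; "contact_force": force on the tool from outside, world axes, zero at the start; "torque": the same for the moment, N m; "gripper_width": opening from 0.0 (shut) to 1.0 (fully open); "gripper_force": force on a finger pad.
Only numpy, scipy, OpenCV 4.12 (cv2) and the standard library are available. Lean on these libraries where they do the work, as an engineer would, in place of code of your own. Each camera call takes 0.05 s, during which the arm holds its last target. There are 200 camera calls.

## Task

Clamp the lid of the steel canister that stands in the screw press: fold the crank's black handle up until it stands fully upright, then wind the crank clockwise by it until the sprung foot bears firmly on the lid, with its spring squeezed to about half of its 13 mm, never nearly solid. Do not swing the crank while the handle is still folded, do not shift the canister or the things round the press, and leave the handle standing.

Things in the scene. Friction and masses are not known exactly. Their poses are not given: they have to be found in the camera images.
- press: screw press of steel and aluminium, fixed: two posts (18 mm thick, 160 mm apart along its own y) on foot rails, joined by a cross beam 34 x 196 x 20 mm, top 205 mm above the worktop (dome nuts on its ends to 219 mm). Origin: on the worktop, midway between the posts, straight under the crank's axis; z up. Below the beam hang a 14 mm spindle, a coil spring and a round steel foot, 48 mm diameter
- foot_top (a point): fixed mark on the press: centre of the foot's underside as it is at crank = 0, 134 mm above the worktop. The crank drives the foot 9.55 mm down per rad (60 mm a turn). From the first touch on the lid its spring (4.5 N per mm, 13 mm of travel until solid) is squeezed instead: half squeezed = 29 N = 0.68 rad past the touch. The screw stays where it is left
- crank_axis (a point): point on the vertical axis of the crank, fixed, 246 mm above the worktop (the height of the handle's hinge)
- handle_hinge (a point): the handle's hinge pin at the outer end of the crank arm, 55 mm from the crank axis, 246 mm above the worktop. The arm is a steel bar 14 mm wide, its top 236 mm and its underside 226 mm above the worktop
- grip (a point): point on the handle's own axis 32 mm from the hinge. The handle is a black round sleeve of 18 mm diameter, from 9 to 54 mm from the hinge, free to spin on its steel pin. Folded, it lies level on top of the arm, pointing from the hinge inward to the crank axis; upright, it stands over the hinge with its top 300 mm above the worktop
- handle (a joint): angle of the handle (rad): 0 folded flat, 1.571 fully upright (stop). It starts at 0 to 0.12 and a stiff hinge (0.12 N m) keeps it where it is left
- crank (a joint): angle of the crank (rad), grows clockwise seen from above, range 0 to 5.4, starts at 0 to 0.7; at 0 the arm points along the press's own -x. Turning it freely takes a steady drag of about 0.50 N m (9 N at the handle); from the first touch of the foot on the lid the torque rises by about 0.41 N m (7.5 N at the handle) per rad
- canister: round steel canister, 94 mm diameter, loose (0.95 kg), standing on the worktop under the foot, 98 mm tall without its lid; origin: centre of its underside. Its flat steel lid (diameter 103 mm) telescopes over it and sits at a depth that is not known: the lid's top is anywhere between 104 and 120 mm above the worktop, and does not give way under the foot
- salt_shaker: bystander: steel shaker with perforated cap, 69 mm diameter, 96 mm tall; origin: centre of underside
- sugar_shaker: bystander: second steel shaker of the same kind, 69 mm diameter, 96 mm tall; origin: centre of underside
- ring_small: bystander: steel forming ring, 41 mm diameter, 36 mm tall; origin: centre of underside
- timer: bystander: round kitchen timer, 62 mm diameter, 54 mm tall; origin: centre of underside
- sq_bottle: bystander: squeeze bottle, 45 mm diameter, 178 mm tall; origin: centre of underside
Mind the look-alikes: they are no part of the job. Leave any turquoise look-alike of the canister alone.

How it is judged:
By the outcome, as a careful person would: the job done as asked, in the order asked, and still so for the second after the job is handed in, with the robot touching nothing.
It also fails if it takes over 72 s, if anything falls off the work surface, if the arm or the gripper's body presses on something with over 40 N, if the wrist force passes 120 N, or if a joint passes its speed limit or range.

## Working session

There is one attempt and no reset: what is moved stays moved. The work goes in short steps, Python scripts to look and compute and a tool call to move; the robot and the scene stay as the last step left them, time stands still between calls to the robot, and variables do not carry over. Pictures are saved under pics/ and viewed, at most 10 in all, crops included, and the job is handed in when it is done.

Besides the shell and the picture viewer there is one more tool, called after "Call:" as name(argument=value, ...) on one line, values as JSON. step_arm: Moves the arm, as the interface text tells. Shifts and turns lie within -1 to 1; 1 stands for 2 cm of shift or 6 degrees of turn. Its arguments: {"type":"object","properties":{"moves":{"type":"array"}},"required":["moves"]}

```bash
mkdir -p pics; ls
cat > h.py <<'E'
from workcell import *
import numpy as np, cv2
def ray(cam,px,T=None):
    m=camera_model(cam); K=np.array([[m['fx'],0,m['cx']],[0,m['fy'],m['cy']],[0,0,1]])
    u=cv2.undistortPoints(np.array([[px]],float),K,np.array(m['dist'],float))[0,0]
    if T is None: T=np.array(m['T'])
    d=T[:3,:3]@np.array([u[0],-u[1],-1]); return T[:3,3],d/np.linalg.norm(d)
def wristT():
    s=observe(); M=np.eye(4); M[:3,:3]=np.array(s['tcp_rot']); M[:3,3]=s['tool_pos']
    return M@np.array(camera_model('wrist')['tool_from_camera'])
def atz(cam,px,z,T=None):
    o,d=ray(cam,px,T); return o+d*(z-o[2])/d[2]
def proj(cam,P,T=None):
    m=camera_model(cam); K=np.array([[m['fx'],0,m['cx']],[0,m['fy'],m['cy']],[0,0,1]])
    if T is None: T=np.array(m['T'])
    p=np.linalg.inv(T)@np.append(P,1); p=np.array([p[0],-p[1],-p[2]])
    return cv2.projectPoints(p.reshape(1,1,3),np.zeros(3),np.zeros(3),K,np.array(m['dist'],float))[0][0,0]
def tri(rs):
    A=sum(np.eye(3)-np.outer(d,d) for o,d in rs); b=sum((np.eye(3)-np.outer(d,d))@o for o,d in rs)
    return np.linalg.solve(A,b)
E
python3 - <<'E'
from h import *
np.set_printoptions(precision=4,suppress=True)
ims=[]
for c in ['top','side']:
    im=camera(c); cv2.imwrite(f'pics/{c}0.png',im[:,:,::-1])
    for n,z in [('press',0),('crank_axis',.246),('handle_hinge',.246),('grip',.246),('foot_top',.134),('canister',0)]:
        for r in pinpoint(c,n)[:3]: print(c,n,np.round(r['pixel'],1),round(r['score'],2),atz(c,r['pixel'],z))
s=observe(); print({k:np.round(v,3) for k,v in s.items()})
print(camera_model('wrist')); print(camera_model('side')['T'])
E
```

```text
pics
top press [242.6 223.3] 0.57 [ 0.5298 -0.1229  0.    ]
top crank_axis [237.1 205.2] 0.57 [ 0.5257 -0.1235  0.246 ]
top handle_hinge [245.2 224.2] 0.75 [ 0.4752 -0.1413  0.246 ]
top handle_hinge [239.2 205.1] 0.43 [ 0.5256 -0.1289  0.246 ]
top grip [247.8 227.9] 0.6 [ 0.4653 -0.1473  0.246 ]
top grip [242.9 214.9] 0.52 [ 0.4995 -0.1368  0.246 ]
top foot_top [241.9 216.2] 0.8 [ 0.5215 -0.1286  0.134 ]
top canister [242.6 225.7] 0.87 [ 0.5226 -0.1225  0.    ]
top canister [346.2 270.5] 0.59 [ 0.3673 -0.4179  0.    ]
top canister [180.6 273. ] 0.59 [0.3933 0.0681 0.    ]
side press [274.9 230.6] 0.63 [ 0.5252 -0.1206  0.    ]
side crank_axis [275.4 169.4] 0.56 [ 0.5269 -0.1229  0.246 ]
side grip [268.9 171.2] 0.6 [ 0.5068 -0.1253  0.246 ]
side foot_top [259.2 263.2] 0.74 [ 0.4083 -0.3542  0.134 ]
side canister [310.6 280.2] 0.9 [ 0.5614 -0.3473  0.    ]
side canister [256.8 316.4] 0.85 [ 0.3782 -0.4214  0.    ]
side canister [276.9 229.3] 0.67 [ 0.5331 -0.1169  0.    ]
{'t': np.float64(0.7), 'joint_positions': array([ 1.074,  0.379,  1.734, -0.   ,  1.028, -0.033]), 'qd': array([ 0.
[... 236 characters left out ...]
       [-0.   , -0.   , -1.   ]]), 'contact_force': array([-0.077, -0.161, -0.604]), 'torque': array([-0.018,  0.018,  0.017]), 'gripper_force': np.float64(0.0), 'gripper_width': np.float64(1.0)}
{'fx': 300.662567052799, 'fy': 300.662567052799, 'cx': 278.79300694729505, 'cy': 207.1680944183645, 'dist': array([-0.0582,  0.    ,  0.    ,  0.    ,  0.    ]), 'tool_from_camera': array([[-0.0006,  0.9645,  0.2642,  0.0744],
       [ 1.    ,  0.0007, -0.0003,  0.0001],
       [-0.0005,  0.2642, -0.9645, -0.1969],
       [ 0.    ,  0.    ,  0.    ,  1.    ]])}
[[ 0.9521  0.2076 -0.2243  0.1959]
 [-0.3057  0.644  -0.7013 -1.1697]
 [-0.0012  0.7363  0.6766  1.0797]
 [ 0.      0.      0.      1.    ]]
```

Run:
```python
import cv2,numpy as np
a=cv2.imread('pics/top0.png');b=cv2.imread('pics/side0.png')
a=cv2.resize(a[130:330,130:400],(540,400));b=cv2.resize(b[90:370,180:400],None,fx=2,fy=2)[:560]
h=560; c=np.zeros((560,540+440,3),np.uint8); 
c=cv2.resize(np.hstack([np.vstack([a,np.zeros((160,540,3),np.uint8)]),b]),None,fx=.81,fy=.81)
cv2.imwrite('pics/v1.png',c)
cv2.imwrite('pics/v2.png',cv2.resize(cv2.imread('pics/side0.png')[140:250,210:345],None,fx=5,fy=5,interpolation=2))
```

```text
(no output)
```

View pics/v1.png

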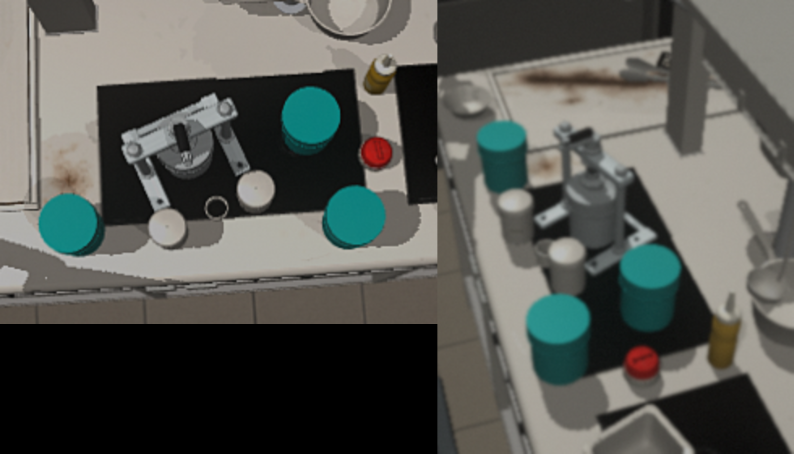

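View pics/v2.png

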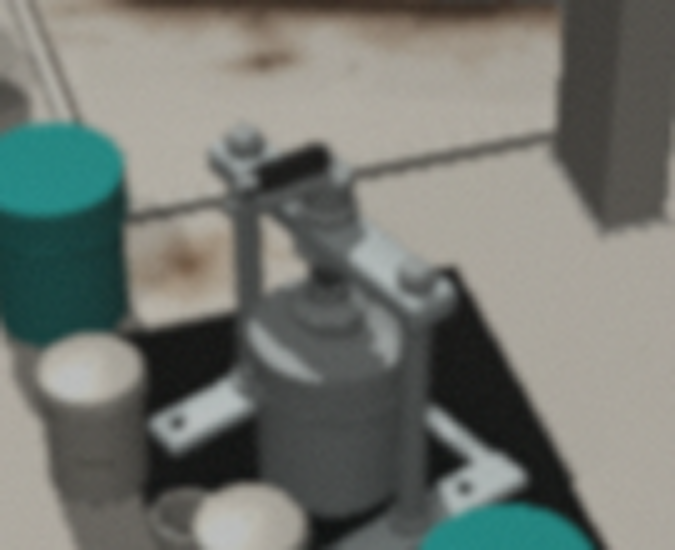

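The only candidate for the crank handle is the black sleeve, at about top (242,213) and side (269,172). The canister is the grey steel one between the posts, top (242,225) and side (277,229). The three turquoise look-alikes, at top (173,268), (322,203) and (349,263), stay untouched. The side crop (v2) confirms this: the handle lies folded and points inward over the crank hub.

Run:
```python
from h import *
np.set_printoptions(precision=4,suppress=True)
f=lambda u,v:(u/1.62+130,v/1.62+130)
a=atz('top',f(133,149),.215);b=atz('top',f(226,107),.215);print('nuts top',a,b,(a+b)/2)
g=lambda u,v:(u/5+210,v/5+140)
a2=atz('side',g(244,138),.215);b2=atz('side',g(418,275),.215);print('nuts side',a2,b2,(a2+b2)/2)
print('handle ends side',atz('side',g(262,178),.246),atz('side',g(328,158),.246))
print('handle ends top',atz('top',f(178,125),.246),atz('top',f(185,153),.246))
print('pillar side',atz('side',(345,186),0),'top blk',atz('top',f(70,30),.0))
```

```text
nuts top [ 0.4934 -0.0548  0.215 ] [ 0.552  -0.2074  0.215 ] [ 0.5227 -0.1311  0.215 ]
nuts side [ 0.495  -0.0604  0.215 ] [ 0.5517 -0.2111  0.215 ] [ 0.5234 -0.1357  0.215 ]
handle ends side [ 0.4835 -0.139   0.246 ] [ 0.5243 -0.1329  0.246 ]
handle ends top [ 0.5201 -0.1303  0.246 ] [ 0.4747 -0.1387  0.246 ]
pillar side [0.8304 0.0181 0.    ] top blk [0.7812 0.0798 0.    ]
```

Call:
step_arm(moves=[{"dx": -0.5, "dy": -0.5, "dz": -1, "jaw": -1}, {"dx": -0.84, "dy": -0.97, "dz": -1}, {"dx": -0.84, "dy": -0.97, "dz": -1}, {"dx": -0.84, "dy": -0.97, "dz": -1}, {"dx": -0.84, "dy": -0.97, "dz": -1}])

```text
invalid input at $.moves[0]: expected keys dx, dy, dz, ax, ay, az, jaw
```

Call:
step_arm(moves=[{"dx": -0.5, "dy": -0.5, "dz": -1, "ax": 0, "ay": 0, "az": 0, "jaw": -1}, {"dx": -0.84, "dy": -0.97, "dz": -1, "ax": 0, "ay": 0, "az": 0, "jaw": -1}, {"dx": -0.84, "dy": -0.97, "dz": -1, "ax": 0, "ay": 0, "az": 0, "jaw": -1}, {"dx": -0.84, "dy": -0.97, "dz": -1, "ax": 0, "ay": 0, "az": 0, "jaw": -1}, {"dx": -0.84, "dy": -0.97, "dz": -1, "ax": 0, "ay": 0, "az": 0, "jaw": -1}])

```text
t: 1.32
tool_pos: [0.3434, 0.5117, 0.2893]
tcp_rot: [[-0.894, 0.448, 0.001], [0.448, 0.894, 0.001], [-0.0, 0.001, -1.0]]
contact_force: [-0.4, 0.2, -0.0]
gripper_width: 1.0
gripper_force: 0.0
```

Call:
step_arm(moves=[{"dx": -0.84, "dy": -0.97, "dz": -1, "ax": 0, "ay": 0, "az": 0, "jaw": -1}, {"dx": -0.84, "dy": -0.97, "dz": -1, "ax": 0, "ay": 0, "az": 0, "jaw": -1}, {"dx": -0.84, "dy": -0.97, "dz": -1, "ax": 0, "ay": 0, "az": 0, "jaw": -1}, {"dx": -0.84, "dy": -0.97, "dz": -1, "ax": 0, "ay": 0, "az": 0, "jaw": -1}, {"dx": -0.84, "dy": -0.97, "dz": 0, "ax": 0, "ay": 0, "az": 0, "jaw": -1}])

```text
t: 1.95
tool_pos: [0.3753, 0.3878, 0.3703]
tcp_rot: [[-0.894, 0.447, 0.003], [0.447, 0.894, 0.003], [-0.001, 0.004, -1.0]]
contact_force: [-0.1, -0.8, 0.4]
gripper_width: 0.996
gripper_force: 0.0
```

Call:
step_arm(moves=[{"dx": -0.84, "dy": -0.97, "dz": 0, "ax": 0, "ay": 0, "az": 0, "jaw": -1}, {"dx": -0.84, "dy": -0.97, "dz": 0, "ax": 0, "ay": 0, "az": 0, "jaw": -1}, {"dx": -0.84, "dy": -0.97, "dz": 0, "ax": 0, "ay": 0, "az": 0, "jaw": -1}, {"dx": -0.84, "dy": -0.97, "dz": 0, "ax": 0, "ay": 0, "az": 0, "jaw": -1}, {"dx": -0.84, "dy": -0.97, "dz": 0, "ax": 0, "ay": 0, "az": 0, "jaw": -1}])

```text
t: 2.58
tool_pos: [0.4064, 0.263, 0.3685]
tcp_rot: [[-0.894, 0.448, 0.001], [0.448, 0.894, 0.001], [-0.001, 0.001, -1.0]]
contact_force: [-0.6, -0.0, 0.9]
gripper_width: 0.999
gripper_force: 0.0
```

Call:
step_arm(moves=[{"dx": -0.84, "dy": -0.97, "dz": 0, "ax": 0, "ay": 0, "az": 0, "jaw": -1}, {"dx": -0.84, "dy": -0.97, "dz": 0, "ax": 0, "ay": 0, "az": 0, "jaw": -1}, {"dx": -0.84, "dy": -0.97, "dz": 0, "ax": 0, "ay": 0, "az": 0, "jaw": -1}, {"dx": -0.84, "dy": -0.97, "dz": 0, "ax": 0, "ay": 0, "az": 0, "jaw": -1}, {"dx": -0.84, "dy": -0.97, "dz": 0, "ax": 0, "ay": 0, "az": 0, "jaw": -1}])

```text
t: 3.2
tool_pos: [0.4379, 0.1388, 0.3684]
tcp_rot: [[-0.894, 0.448, 0.001], [0.448, 0.894, 0.0], [-0.001, 0.001, -1.0]]
contact_force: [-0.9, 0.6, -0.2]
gripper_width: 1.001
gripper_force: 0.0
```

Call:
step_arm(moves=[{"dx": -0.84, "dy": -0.97, "dz": 0, "ax": 0, "ay": 0, "az": 0, "jaw": -1}, {"dx": -0.84, "dy": -0.97, "dz": 0, "ax": 0, "ay": 0, "az": 0, "jaw": -1}, {"dx": -0.84, "dy": -0.97, "dz": 0, "ax": 0, "ay": 0, "az": 0, "jaw": -1}, {"dx": -0.84, "dy": -0.97, "dz": 0, "ax": 0, "ay": 0, "az": 0, "jaw": -1}, {"dx": -0.84, "dy": -0.97, "dz": 0, "ax": 0, "ay": 0, "az": 0, "jaw": -1}])

```text
t: 3.82
tool_pos: [0.4695, 0.0146, 0.3685]
tcp_rot: [[-0.894, 0.448, 0.001], [0.448, 0.894, -0.0], [-0.001, 0.001, -1.0]]
contact_force: [-0.4, 0.2, -0.4]
gripper_width: 0.998
gripper_force: 0.0
```

Call:
step_arm(moves=[{"dx": 0, "dy": 0, "dz": 0, "ax": 0, "ay": 0, "az": -1, "jaw": -1}, {"dx": 0, "dy": 0, "dz": 0, "ax": 0, "ay": 0, "az": -1, "jaw": -1}, {"dx": 0, "dy": 0, "dz": 0, "ax": 0, "ay": 0, "az": -1, "jaw": -1}, {"dx": 0, "dy": 0, "dz": 0, "ax": 0, "ay": 0, "az": -1, "jaw": -1}, {"dx": 0, "dy": 0, "dz": 0, "ax": 0, "ay": 0, "az": -1, "jaw": -1}])

```text
t: 4.45
tool_pos: [0.4694, 0.0154, 0.3684]
tcp_rot: [[-0.998, -0.063, 0.001], [-0.063, 0.998, -0.0], [-0.001, -0.0, -1.0]]
contact_force: [0.0, 0.3, 0.6]
gripper_width: 1.001
gripper_force: 0.0
```

Call:
step_arm(moves=[{"dx": -0.3, "dy": -1, "dz": 0, "ax": 0, "ay": 0, "az": -0.5, "jaw": -1}, {"dx": -0.3, "dy": -1, "dz": 0, "ax": 0, "ay": 0, "az": -0.4, "jaw": -1}, {"dx": -0.1, "dy": -1, "dz": 0, "ax": 0, "ay": 0, "az": 0, "jaw": -1}, {"dx": 0, "dy": -1, "dz": 0, "ax": 0, "ay": 0, "az": 0, "jaw": -1}, {"dx": 0, "dy": -1, "dz": 0, "ax": 0, "ay": 0, "az": 0, "jaw": -1}])

```text
t: 5.08
tool_pos: [0.496, -0.0829, 0.3685]
tcp_rot: [[-0.988, -0.153, 0.001], [-0.153, 0.988, -0.0], [-0.001, -0.001, -1.0]]
contact_force: [-0.8, -0.3, -0.2]
gripper_width: 1.002
gripper_force: 0.0
```

Call:
step_arm(moves=[{"dx": 0, "dy": -1, "dz": 0, "ax": 0, "ay": 0, "az": 0, "jaw": -1}, {"dx": 0, "dy": -1, "dz": 0, "ax": 0, "ay": 0, "az": 0, "jaw": -1}, {"dx": 0, "dy": -0.5, "dz": 0, "ax": 0, "ay": 0, "az": 0, "jaw": -1}, {"dx": 0, "dy": 0, "dz": 0, "ax": 0, "ay": 0, "az": 0, "jaw": -1}])

```text
t: 5.58
tool_pos: [0.5041, -0.1318, 0.3672]
tcp_rot: [[-0.988, -0.153, -0.0], [-0.153, 0.988, 0.0], [0.0, 0.0, -1.0]]
contact_force: [-0.1, -1.2, -0.3]
gripper_width: 0.999
gripper_force: 0.0
```

Run:
```python
from h import *
np.set_printoptions(precision=4,suppress=True)
T=wristT(); im=camera('wrist'); s=observe(); print(s['tool_pos'],s['tcp_rot'],s['joint_positions'],[k for k in s]); cv2.imwrite('pics/w1.png',im[:,:,::-1])
for n,z in [('press',0),('crank_axis',.246),('handle_hinge',.246),('grip',.246)]:
    for r in pinpoint('wrist',n)[:3]: print(n,np.round(r['pixel'],1),round(r['score'],2),atz('wrist',r['pixel'],z,T))
import workcell; print([k for k in dir(workcell) if k[0]!='_'], getattr(workcell,'hold_point_z',None))
```

```text
[ 0.5041 -0.1314  0.3672] [[-0.9882 -0.153  -0.0002]
 [-0.153   0.9882  0.0002]
 [ 0.0002  0.0002 -1.    ]] [-0.2997 -0.0897  1.9359  0.0001  1.2957 -2.0242] ['t', 'joint_positions', 'qd', 'tau', 'tool_pos', 'tcp_rot', 'contact_force', 'torque', 'gripper_force', 'gripper_width']
press [278.4 176.3] 0.86 [ 0.5237 -0.1291  0.    ]
crank_axis [279.  211.3] 0.7 [ 0.5215 -0.1288  0.246 ]
handle_hinge [275.7 166.4] 0.72 [ 0.4731 -0.1397  0.246 ]
handle_hinge [277.5 176.8] 0.41 [ 0.4838 -0.1362  0.246 ]
handle_hinge [ 91.6 201.5] 0.16 [ 0.5421 -0.3373  0.246 ]
grip [279.3 190.6] 0.58 [ 0.4984 -0.132   0.246 ]
['Unreachable', 'camera', 'camera_model', 'find_in', 'hold_point_z', 'observe', 'pinpoint', 'sign_off'] 0.0188
```

View pics/w1.png

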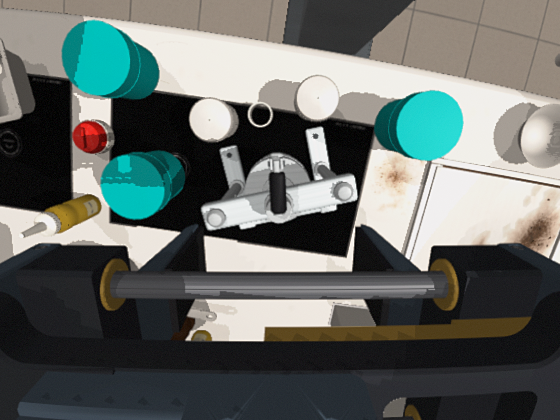

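Run:
```python
from h import *
np.set_printoptions(precision=4,suppress=True)
T=wristT();a=atz('wrist',(215.5,216),.216,T);b=atz('wrist',(343.5,190),.216,T);print(a,b,(a+b)/2,np.linalg.norm(a-b))
im=cv2.imread('pics/w1.png')
for p in [(278,172),(278,214)]: print(atz('wrist',p,.252,T))
cv2.imwrite('pics/w1c.png',cv2.resize(im[145:240,190:370],None,fx=4.4,fy=4.4,interpolation=2))
```

```text
[ 0.5477 -0.2017  0.216 ] [ 0.4924 -0.0549  0.216 ] [ 0.5201 -0.1283  0.216 ] 0.15685922262847043
[ 0.4778 -0.1357  0.252 ]
[ 0.523  -0.1287  0.252 ]
```

View pics/w1c.png

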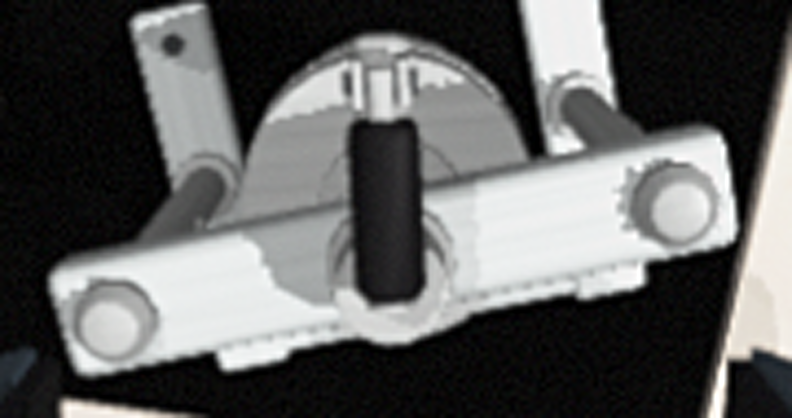

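Call:
step_arm(moves=[{"dx": -0.2, "dy": 0, "dz": 1, "ax": 0, "ay": 0, "az": -0.25, "jaw": -0.2}, {"dx": 0, "dy": 0, "dz": 1, "ax": 0, "ay": 0, "az": 0, "jaw": -0.2}, {"dx": 0, "dy": 0, "dz": 1, "ax": 0, "ay": 0, "az": 0, "jaw": -0.2}, {"dx": 0, "dy": 0, "dz": 1, "ax": 0, "ay": 0, "az": 0, "jaw": -0.2}, {"dx": 0, "dy": 0, "dz": 0.5, "ax": 0, "ay": 0, "az": 0, "jaw": -0.2}])

```text
t: 6.45
tool_pos: [0.5074, -0.1305, 0.2752]
tcp_rot: [[-0.984, -0.179, -0.002], [-0.179, 0.984, 0.001], [0.002, 0.001, -1.0]]
contact_force: [-0.6, -0.1, 0.7]
gripper_width: 0.601
gripper_force: 0.0
```

Run:
```python
from h import *
np.set_printoptions(precision=4,suppress=True)
T=wristT(); im=camera('wrist'); s=observe(); print(s['tool_pos'],s['tcp_rot'][0],s['gripper_width'])
im=im[:,:,::-1].copy(); cv2.imwrite('pics/w2.png',im)
for n in ['grip','handle_hinge','crank_axis']:
    for r in pinpoint('wrist',n)[:2]: print(n,np.round(r['pixel'],1),round(r['score'],2),atz('wrist',r['pixel'],.246,T))
print('tcp proj',proj('wrist',s['tool_pos'],T))
cv2.imwrite('pics/w2c.png',cv2.resize(im[60:320,130:430],None,fx=2.2,fy=2.2))
```

```text
[ 0.5072 -0.1304  0.2746] [-0.9838 -0.1792 -0.0027] 0.5996735176234426
grip [276.4 214.4] 0.58 [ 0.5013 -0.1335  0.246 ]
handle_hinge [272. 177.] 0.78 [ 0.4728 -0.142   0.246 ]
crank_axis [277.6 241.4] 0.94 [ 0.5235 -0.1285  0.246 ]
tcp proj [278.9529 234.7859]
```

View pics/w2c.png

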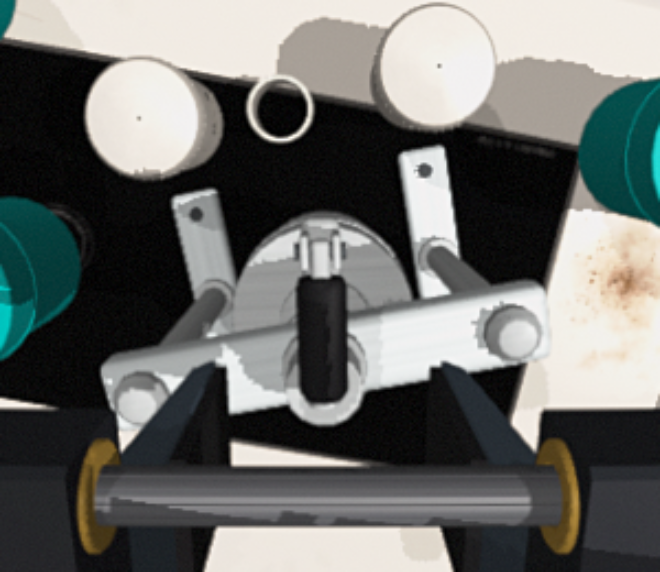

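Call:
step_arm(moves=[{"dx": 0, "dy": -0.06, "dz": 0.5, "ax": 0, "ay": 0, "az": -0.35, "jaw": -0.2}, {"dx": 0, "dy": 0, "dz": 0.7, "ax": 0, "ay": 0, "az": 0, "jaw": 0.2}, {"dx": 0, "dy": 0, "dz": 0.55, "ax": 0, "ay": 0, "az": 0, "jaw": 0.4}, {"dx": 0, "dy": 0, "dz": 0, "ax": 0, "ay": 0, "az": 0, "jaw": 0.5}, {"dx": 0, "dy": 0, "dz": 0, "ax": 0, "ay": 0, "az": 0, "jaw": 0.5}])

```text
t: 7.28
tool_pos: [0.5085, -0.1319, 0.2425]
tcp_rot: [[-0.977, -0.215, 0.0], [-0.215, 0.977, -0.0], [-0.0, -0.0, -1.0]]
contact_force: [-0.6, 0.3, 0.8]
gripper_width: 0.249
gripper_force: 0.0
```

Run:
```python
from h import *
T=wristT(); im=camera('wrist')[:,:,::-1].copy(); cv2.imwrite('pics/w3.png',im); s=observe(); print(s['tool_pos'],s['gripper_width'],s['contact_force'])
cv2.imwrite('pics/w3c.png',cv2.resize(im[100:330,150:410],None,fx=2.5,fy=2.5))
```

```text
[ 0.50860741 -0.13196904  0.24263873] 0.25433186878204517 [-0.23348097 -0.05985709  0.1442964 ]
```

View pics/w3c.png

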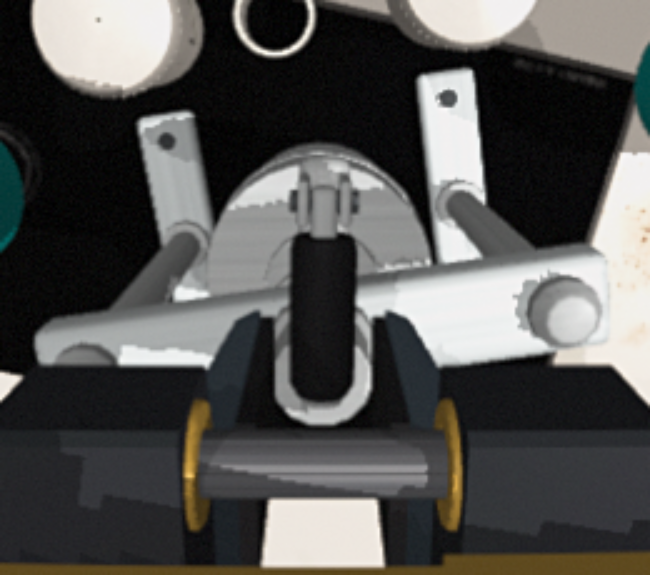

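Call:
step_arm(moves=[{"dx": 0, "dy": 0, "dz": 0.15, "ax": 0, "ay": 0, "az": 0, "jaw": 0.5}, {"dx": 0, "dy": 0, "dz": 0, "ax": 0, "ay": 0, "az": 0, "jaw": 1}, {"dx": 0, "dy": 0, "dz": 0, "ax": 0, "ay": 0, "az": 0, "jaw": 1}, {"dx": 0, "dy": 0, "dz": 0, "ax": 0, "ay": 0, "az": 0, "jaw": 1}])

```text
t: 7.82
tool_pos: [0.5084, -0.1319, 0.2393]
tcp_rot: [[-0.977, -0.215, 0.0], [-0.215, 0.977, -0.0], [-0.0, -0.0, -1.0]]
contact_force: [-0.3, -0.9, 0.1]
gripper_width: 0.003
gripper_force: 0.0
```

Run:
```python
from h import *
im=camera('wrist')[:,:,::-1]; b=camera('side')[:,:,::-1]
a=cv2.resize(im[100:330,150:410],(520,460)); b=cv2.resize(b[150:220,240:282],(276,460),interpolation=2)
cv2.imwrite('pics/w4c.png',np.hstack([a,b])); s=observe(); print(s['gripper_width'],s['gripper_force'],s['contact_force'])
```

```text
0.005375194187830475 0.0 [-0.17435784  0.74755347 -0.36794613]
```

View pics/w4c.png

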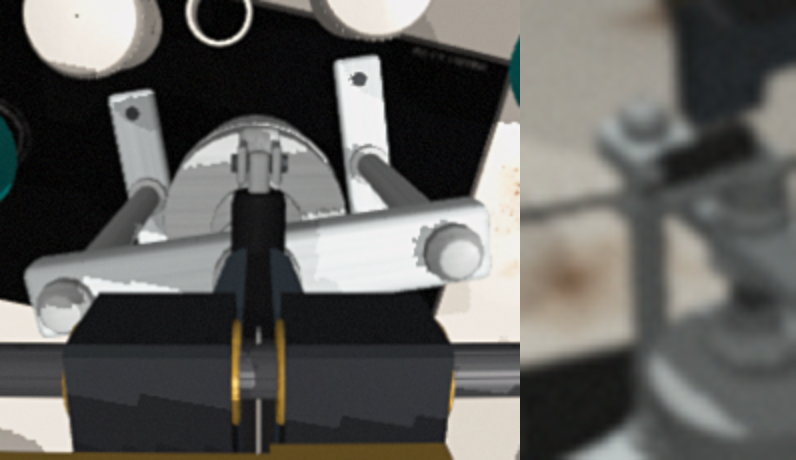

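Run:
```python
from h import *
s=observe(); p=s['tool_pos']
for q in [p, p+np.array([0,0,.02]),p+np.array([-.016,0,0]),p+np.array([.016,0,0])]: print(q,(proj('side',q)-[240,150])*6.571+[520,0], (proj('wrist',q,wristT())-[150,100])*2)
print(s['joint_positions'])
```

```text
[ 0.50837905 -0.13189513  0.23927712] [718.06128855 159.91162691] [257.56150293 270.60766828]
[ 0.50837905 -0.13189513  0.25927712] [717.58375005 122.90041897] [257.61464542 292.99687572]
[ 0.49237905 -0.13189513  0.23927712] [682.58346905 166.92798436] [267.61509917 227.65328681]
[ 0.52437905 -0.13189513  0.23927712] [753.3540482  152.94022313] [247.91142464 311.80474758]
[-2.98219060e-01  3.58079931e-02  2.05065337e+00 -9.17284235e-06
  1.05507282e+00 -2.08594171e+00]
```

Run:
```python
from h import *
T=wristT()
for dz in (0,.01,.02):
    T2=T.copy();T2[2,3]+=dz
    a=atz('wrist',(182.5,252.5),.214,T2);b=atz('wrist',(379,225),.214,T2);print(dz,a,b,np.linalg.norm(a-b),(a+b)/2)
s=observe();R=np.array(s['tcp_rot'])
for v in [(.016,.0,0),(.016,.0,-.01),(.016,0,-.02),(.011,0,0),(.011,0,-.01)]: print(v,proj('wrist',s['tool_pos']+R@np.array(v),T))
for n in ['handle','grip','handle_hinge']:
  for c in ['side','wrist']:
    r=pinpoint(c,n) if n!='handle' else find_in(c,n)
    print(n,c,[(np.round(x['pixel'],1),round(x['score'],2)) for x in r[:2]])
for t in (0,.1,.3): 
  h=np.array([.4685,-.140,.246]);d=np.array([.977*np.cos(t),.215*np.cos(t),np.sin(t)]);print(t,proj('side',h+d*.009),proj('side',h+d*.054),proj('wrist',h+d*.009,T))
```

```text
0 [ 0.54887957 -0.20235673  0.214     ] [ 0.49258905 -0.05483977  0.214     ] 0.1578919779379085 [ 0.52073431 -0.12859825  0.214     ]
0.01 [ 0.55397146 -0.20480229  0.214     ] [ 0.49514716 -0.05064525  0.214     ] 0.1649990682013214 [ 0.52455931 -0.12772377  0.214     ]
0.02 [ 0.55906335 -0.20724786  0.214     ] [ 0.49770528 -0.04645072  0.214     ] 0.17210615846473432 [ 0.52838431 -0.12684929  0.214     ]
(0.016, 0.0, 0) [278.76701592 213.30420051]
(0.016, 0.0, -0.01) [278.77981691 217.67272875]
(0.016, 0, -0.02) [278.79394362 222.49325141]
(0.011, 0, 0) [278.77136873 220.27914536]
(0.011, 0, -0.01) [278.7842958  224.95824545]
handle side [(array([228.6, 222.7]), 0.73), (array([269. , 172.9]), 0.55)]
handle wrist [(array([281.5, 207.8]), 0.67)]
grip side [(array([247.2, 247. ]), 0.65), (array([271.6, 170.9]), 0.48)]
grip wrist []
handle_hinge side [(array([257.8, 180.5]), 0.76)]
handle_hinge wrist [(array([ 40.7, 206.6]), 0.24)]
0 [260.18348839 175.81782422] [274.08403924 170.88545957] [279.78844469 193.02932293]
0.1 [260.16176064 175.56979353] [273.99235266 169.39927018] [279.7941703  193.26683872]
0.3 [260.0349187  175.11282611] [273.31470713 166.63718743] [279.80580661 193.32772359]
```

Call:
step_arm(moves=[{"dx": 0, "dy": 0, "dz": -0.5, "ax": 0, "ay": 0, "az": 0, "jaw": 0.1}, {"dx": 0, "dy": 0, "dz": 0, "ax": 0, "ay": 0, "az": 0, "jaw": 0.1}, {"dx": 0.65, "dy": 0, "dz": 0, "ax": 0, "ay": 0, "az": 0, "jaw": 0.1}, {"dx": 0, "dy": 0, "dz": 0.6, "ax": 0, "ay": 0, "az": 0, "jaw": 0.1}, {"dx": 0, "dy": 0, "dz": 0, "ax": 0, "ay": 0, "az": 0, "jaw": 0.1}])

```text
t: 8.85
tool_pos: [0.4948, -0.1346, 0.2359]
tcp_rot: [[-0.977, -0.215, -0.002], [-0.215, 0.977, 0.001], [0.002, 0.001, -1.0]]
contact_force: [0.3, -1.4, -0.3]
gripper_width: 0.451
gripper_force: 0.0
```

Call:
step_arm(moves=[{"dx": 0, "dy": 0, "dz": 0.3, "ax": 0, "ay": 0, "az": 0, "jaw": 0.1}, {"dx": 0, "dy": 0, "dz": 0.2, "ax": 0, "ay": 0, "az": 0, "jaw": 0.1}, {"dx": 0, "dy": 0, "dz": 0, "ax": 0, "ay": 0, "az": 0, "jaw": 0.1}])

```text
t: 9.22
tool_pos: [0.4955, -0.1346, 0.2268]
tcp_rot: [[-0.977, -0.215, -0.001], [-0.215, 0.977, 0.0], [0.001, 0.0, -1.0]]
contact_force: [0.0, -0.3, 0.3]
gripper_width: 0.449
gripper_force: 0.0
```

Run:
```python
from h import *
im=camera('wrist')[:,:,::-1]
a=cv2.resize(im[130:290,180:380],None,fx=3.7,fy=3.7)
cv2.imwrite('pics/w5c.png',a); s=observe(); print(s['tool_pos'],s['gripper_width'],s['contact_force'])
```

```text
[ 0.49565548 -0.13467708  0.22708183] 0.44601689968126634 [ 0.4778853   0.11641062 -0.90679229]
```

View pics/w5c.png

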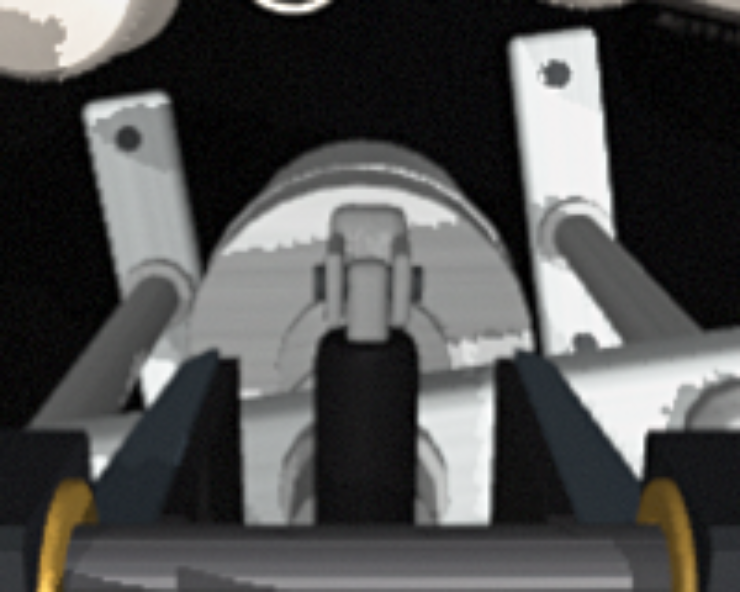

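Call:
step_arm(moves=[{"dx": 0, "dy": 0, "dz": 0, "ax": 0, "ay": 0, "az": 0, "jaw": 0.5}, {"dx": 0, "dy": 0, "dz": 0, "ax": 0, "ay": 0, "az": 0, "jaw": 1}, {"dx": 0, "dy": 0, "dz": 0, "ax": 0, "ay": 0, "az": 0, "jaw": 1}, {"dx": 0, "dy": 0, "dz": 0, "ax": 0, "ay": 0, "az": 0, "jaw": 1}])

```text
t: 9.78
tool_pos: [0.496, -0.1348, 0.2276]
tcp_rot: [[-0.977, -0.215, 0.001], [-0.215, 0.977, -0.0], [-0.001, -0.0, -1.0]]
contact_force: [-1.1, 0.1, 10.2]
gripper_width: 0.043
gripper_force: 5.8
```

Call:
step_arm(moves=[{"dx": 0, "dy": 0, "dz": 0, "ax": 0, "ay": 0, "az": 0, "jaw": 0.1}, {"dx": 0, "dy": 0, "dz": 0, "ax": 0, "ay": 0, "az": 0, "jaw": 0.1}, {"dx": 0, "dy": 0, "dz": 0.3, "ax": 0, "ay": 0, "az": 0, "jaw": 0.1}, {"dx": 0, "dy": 0, "dz": 0.3, "ax": 0, "ay": 0, "az": 0, "jaw": 0.1}, {"dx": 0, "dy": 0, "dz": 0, "ax": 0, "ay": 0, "az": 0, "jaw": 0.1}])

```text
t: 10.4
tool_pos: [0.4953, -0.1346, 0.2145]
tcp_rot: [[-0.977, -0.215, -0.001], [-0.215, 0.977, 0.0], [0.001, 0.001, -1.0]]
contact_force: [-0.1, 1.0, 0.1]
gripper_width: 0.452
gripper_force: 0.0
```

Call:
step_arm(moves=[{"dx": 0, "dy": 0, "dz": 0, "ax": 0, "ay": 0, "az": 0, "jaw": 0.5}, {"dx": 0, "dy": 0, "dz": 0, "ax": 0, "ay": 0, "az": 0, "jaw": 1}, {"dx": 0, "dy": 0, "dz": 0, "ax": 0, "ay": 0, "az": 0, "jaw": 1}, {"dx": 0, "dy": 0, "dz": 0, "ax": 0, "ay": 0, "az": 0, "jaw": 1}])

```text
t: 10.9
tool_pos: [0.4957, -0.1347, 0.2154]
tcp_rot: [[-0.977, -0.215, 0.0], [-0.215, 0.977, 0.0], [-0.0, 0.0, -1.0]]
contact_force: [0.0, 2.0, 0.9]
gripper_width: 0.19
gripper_force: 30.0
```

Call:
step_arm(moves=[{"dx": -0.075, "dy": 0, "dz": -0.077, "ax": 0, "ay": -0.5, "az": 0, "jaw": 1}, {"dx": -0.075, "dy": 0, "dz": -0.077, "ax": 0, "ay": -0.5, "az": 0, "jaw": 1}, {"dx": 0, "dy": 0, "dz": 0, "ax": 0, "ay": 0, "az": 0, "jaw": 1}])

```text
t: 11.28
tool_pos: [0.4986, -0.1341, 0.2186]
tcp_rot: [[-0.971, -0.214, 0.104], [-0.213, 0.977, 0.023], [-0.106, -0.0, -0.994]]
contact_force: [5.3, 3.3, -5.5]
gripper_width: 0.184
gripper_force: 30.0
```

Call:
step_arm(moves=[{"dx": -0.15, "dy": 0, "dz": -0.153, "ax": 0, "ay": -1, "az": 0, "jaw": 1}, {"dx": -0.15, "dy": 0, "dz": -0.153, "ax": 0, "ay": -1, "az": 0, "jaw": 1}, {"dx": -0.15, "dy": 0, "dz": -0.153, "ax": 0, "ay": -1, "az": 0, "jaw": 1}, {"dx": 0, "dy": 0, "dz": 0, "ax": 0, "ay": 0, "az": 0, "jaw": 1}])

```text
t: 11.78
tool_pos: [0.5053, -0.1327, 0.2295]
tcp_rot: [[-0.892, -0.213, 0.4], [-0.195, 0.977, 0.088], [-0.409, 0.0, -0.913]]
contact_force: [11.3, 4.8, -7.8]
gripper_width: 0.187
gripper_force: 30.0
```

Call:
step_arm(moves=[{"dx": -0.16, "dy": 0, "dz": -0.15, "ax": 0, "ay": -1, "az": 0, "jaw": 1}, {"dx": -0.16, "dy": 0, "dz": -0.15, "ax": 0, "ay": -1, "az": 0, "jaw": 1}, {"dx": -0.16, "dy": 0, "dz": -0.15, "ax": 0, "ay": -1, "az": 0, "jaw": 1}, {"dx": -0.16, "dy": 0, "dz": -0.15, "ax": 0, "ay": -1, "az": 0, "jaw": 1}, {"dx": 0, "dy": 0, "dz": 0, "ax": 0, "ay": 0, "az": 0, "jaw": 1}])

```text
t: 12.4
tool_pos: [0.5069, -0.1141, 0.2694]
tcp_rot: [[-0.694, -0.193, 0.693], [-0.131, 0.981, 0.142], [-0.708, 0.007, -0.706]]
contact_force: [-12.4, -4.5, -16.4]
gripper_width: 0.187
gripper_force: 29.7
```

Run:
```python
from h import *
np.set_printoptions(precision=3,suppress=True)
T=wristT(); im=camera('wrist')[:,:,::-1]; b=camera('side')[:,:,::-1]
a=cv2.resize(im[100:330,150:410],(520,460)); b=cv2.resize(b[150:220,240:282],(276,460),interpolation=2)
cv2.imwrite('pics/w6c.png',np.hstack([a,b])); s=observe(); print(s['gripper_width'],s['contact_force'],s['joint_positions'],s['tool_pos'])
```

```text
0.1858115232577077 [-13.528  -3.189 -15.344] [-0.545 -0.25   2.418  1.023  0.599 -3.075] [ 0.507 -0.114  0.269]
```

View pics/w6c.png

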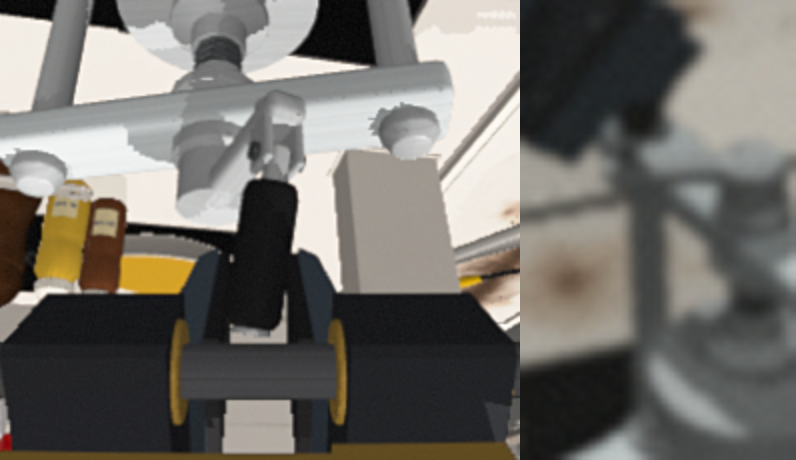

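Call:
step_arm(moves=[{"dx": 0, "dy": 0, "dz": 0, "ax": 0, "ay": 0, "az": 0, "jaw": -0.1}, {"dx": 0, "dy": 0, "dz": 0, "ax": 0, "ay": 0, "az": 0, "jaw": -0.1}, {"dx": 0, "dy": 0, "dz": -0.5, "ax": 0, "ay": 0, "az": 0, "jaw": -0.1}, {"dx": -0.5, "dy": 0, "dz": -0.9, "ax": 0, "ay": 0, "az": 0, "jaw": -0.1}, {"dx": -0.5, "dy": 0, "dz": -0.9, "ax": 0, "ay": 0, "az": 0, "jaw": -0.1}])

```text
t: 13.12
tool_pos: [0.4915, -0.1195, 0.3207]
tcp_rot: [[-0.69, -0.192, 0.698], [-0.132, 0.981, 0.14], [-0.712, 0.005, -0.703]]
contact_force: [-0.4, 0.8, 0.7]
gripper_width: 0.549
gripper_force: 0.0
```

Call:
step_arm(moves=[{"dx": -0.9, "dy": 0, "dz": -0.9, "ax": 0, "ay": 0, "az": 0, "jaw": -0.1}, {"dx": -0.9, "dy": 0, "dz": -0.9, "ax": 0, "ay": 0.5, "az": 0, "jaw": -0.1}, {"dx": 0, "dy": 0, "dz": 0, "ax": 0, "ay": 1, "az": 0, "jaw": 0.5}, {"dx": 0, "dy": 0, "dz": 0, "ax": 0, "ay": 1, "az": 0, "jaw": 1}, {"dx": 0, "dy": 0, "dz": 0, "ax": 0, "ay": 1, "az": 0, "jaw": 1}])

```text
t: 13.75
tool_pos: [0.4912, -0.1203, 0.3717]
tcp_rot: [[-0.896, -0.191, 0.402], [-0.173, 0.982, 0.081], [-0.41, 0.003, -0.912]]
contact_force: [-1.1, 0.6, -0.7]
gripper_width: 0.251
gripper_force: 0.0
```

Call:
step_arm(moves=[{"dx": 0, "dy": 0, "dz": 0, "ax": 0, "ay": 1, "az": 0, "jaw": 1}, {"dx": 0, "dy": 0, "dz": 0, "ax": 0, "ay": 1, "az": 0, "jaw": 1}, {"dx": 0, "dy": 0, "dz": 0, "ax": 0, "ay": 1, "az": 0, "jaw": 1}, {"dx": 0, "dy": 0, "dz": 0, "ax": 0, "ay": 0.9, "az": 0, "jaw": 1}, {"dx": 0, "dy": 0, "dz": 0, "ax": 0, "ay": 0, "az": 0, "jaw": 1}])

```text
t: 14.38
tool_pos: [0.4922, -0.1198, 0.371]
tcp_rot: [[-0.981, -0.192, 0.016], [-0.192, 0.981, 0.007], [-0.017, 0.004, -1.0]]
contact_force: [-0.5, -0.1, -0.5]
gripper_width: 0.006
gripper_force: 0.0
```

Run:
```python
from h import *
np.set_printoptions(precision=4,suppress=True)
T=wristT(); im=camera('wrist'); s=observe(); print(s['tool_pos'],s['tcp_rot'],s['joint_positions']); cv2.imwrite('pics/w7.png',im[:,:,::-1])
for n,z in [('crank_axis',.246),('handle_hinge',.246),('grip',.27)]:
    for r in pinpoint('wrist',n)[:2]: print(n,np.round(r['pixel'],1),round(r['score'],2),atz('wrist',r['pixel'],z,T))
cv2.imwrite('pics/w7c.png',cv2.resize(im[120:290,180:380,::-1],None,fx=3.5,fy=3.5))
```

```text
[ 0.4918 -0.1198  0.3708] [[-0.9812 -0.1922  0.0168]
 [-0.1921  0.9813  0.008 ]
 [-0.018   0.0047 -0.9998]] [-0.2923 -0.1285  1.9644  0.013   1.2919 -2.06  ]
crank_axis [264.3 217.1] 0.77 [ 0.5223 -0.1298  0.246 ]
handle_hinge [283.  174.3] 0.66 [ 0.4708 -0.1187  0.246 ]
grip [282.6 193.2] 0.82 [ 0.4858 -0.1166  0.27  ]
```

View pics/w7c.png

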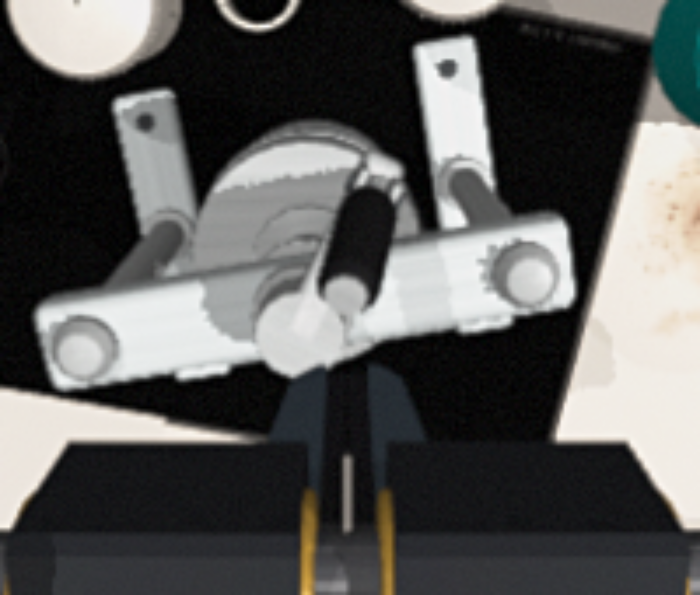

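Run:
```python
from h import *
from scipy.optimize import least_squares
np.set_printoptions(precision=4,suppress=True)
T=wristT(); A=np.array([.522,-.1295])
def pts(phi,th):
    u=np.array([np.cos(phi),np.sin(phi),0]);h=np.array([*A,.246])+.055*u
    d=-u*np.cos(th)+np.array([0,0,np.sin(th)]); return h,h+.009*d,h+.054*d
f=lambda p:np.concatenate([proj('wrist',q,T)-m for q,m in zip(pts(*p),[(288.6,170),(286.6,175.7),(279.4,204.3)])])
r=least_squares(f,[2.86,.8]);print(r.x,np.degrees(r.x),r.fun); h,a,b=pts(*r.x);print(h,a,b)
R=np.array(observe()['tcp_rot']);t=observe()['tool_pos'];print('tool frame hinge,top',R.T@(h-t),R.T@(b-t), 'radial',R.T@np.array([np.cos(r.x[0]),np.sin(r.x[0]),0]))
```

```text
[2.8665 1.1798] [164.2365  67.6002] [-1.6674  4.2928 -0.9055  2.8706 -0.8478 -1.049 ]
[ 0.4691 -0.1146  0.246 ] [ 0.4724 -0.1155  0.2543] [ 0.4889 -0.1201  0.2959]
tool frame hinge,top [0.0229 0.0089 0.1244] [ 0.0036 -0.0001  0.0747] radial [ 0.8924  0.451  -0.0142]
```

Call:
step_arm(moves=[{"dx": -0.3, "dy": 0, "dz": 0, "ax": 0, "ay": 0.16, "az": 0.9, "jaw": 1}, {"dx": -0.4, "dy": 0, "dz": 0, "ax": 0, "ay": 0, "az": 0.9, "jaw": 1}, {"dx": -0.4, "dy": 0, "dz": 0, "ax": 0, "ay": 0, "az": 0.9, "jaw": 1}, {"dx": -0.4, "dy": 0, "dz": 0, "ax": 0, "ay": 0, "az": 0.9, "jaw": 1}, {"dx": -0.4, "dy": 0, "dz": 0, "ax": 0, "ay": 0, "az": 0.9, "jaw": 1}])

```text
t: 15.2
tool_pos: [0.5291, -0.1202, 0.3709]
tcp_rot: [[-0.961, 0.278, 0.0], [0.278, 0.961, 0.006], [0.001, 0.006, -1.0]]
contact_force: [0.7, -0.2, 0.8]
gripper_width: 0.008
gripper_force: 0.0
```

```bash
cat > w.py <<'E'
from h import *
np.set_printoptions(precision=4,suppress=True)
s=observe();R=np.array(s['tcp_rot']);t=s['tool_pos'];A=np.array([.522,-.1295,t[2]])
print(t,np.degrees(np.arctan2(R[1,0],R[0,0])),R[:,2],s['joint_positions'],s['contact_force'])
print('axis in tool (2cm units)',R.T@(A-t)/.02)
E
python3 w.py
```

```text
[ 0.5291 -0.1202  0.3709] 163.86754756256283 [ 0.0003  0.0058 -1.    ] [-0.2694 -0.0515  1.8938  0.0059  1.3005 -1.5602] [ 0.6961 -0.2372  0.7814]
axis in tool (2cm units) [ 0.2108 -0.5467 -0.0028]
```

Call:
step_arm(moves=[{"dx": -0.1, "dy": -0.55, "dz": 0.9, "ax": 0, "ay": 0, "az": 0, "jaw": 1}, {"dx": 0, "dy": 0, "dz": 1, "ax": 0, "ay": 0, "az": 0, "jaw": 1}, {"dx": 0, "dy": 0, "dz": 1, "ax": 0, "ay": 0, "az": 0, "jaw": 1}, {"dx": 0, "dy": 0, "dz": 1, "ax": 0, "ay": 0, "az": 0, "jaw": 1}, {"dx": 0, "dy": 0, "dz": 0.8, "ax": 0, "ay": 0, "az": 0, "jaw": 1}])

```text
t: 15.82
tool_pos: [0.5278, -0.1303, 0.2748]
tcp_rot: [[-0.962, 0.274, -0.002], [0.274, 0.962, 0.006], [0.003, 0.005, -1.0]]
contact_force: [0.5, -0.0, -0.4]
gripper_width: 0.003
gripper_force: 0.0
```

Call:
step_arm(moves=[{"dx": 0, "dy": 0, "dz": 0.5, "ax": 0, "ay": 0, "az": 0, "jaw": 1}, {"dx": 0, "dy": 0, "dz": 0.5, "ax": 0, "ay": 0, "az": 0, "jaw": 1}, {"dx": 0, "dy": 0, "dz": 0.2, "ax": 0, "ay": 0, "az": 0, "jaw": 1}, {"dx": 0, "dy": 0, "dz": 0, "ax": 0, "ay": 0, "az": 0, "jaw": 1}])

```text
t: 16.32
tool_pos: [0.5282, -0.1304, 0.2525]
tcp_rot: [[-0.962, 0.274, -0.001], [0.274, 0.962, 0.006], [0.003, 0.005, -1.0]]
contact_force: [0.7, 0.4, -0.1]
gripper_width: 0.01
gripper_force: 0.0
```

```bash
python3 w.py
```

```text
[ 0.5282 -0.1304  0.2525] 164.08563352890863 [-0.001   0.0058 -1.    ] [-0.2877  0.0554  2.0042  0.0059  1.0846 -1.5835] [ 0.6531  0.4355 -0.0658]
axis in tool (2cm units) [ 0.3098 -0.0433  0.0005]
```

Call:
step_arm(moves=[{"dx": 0.3, "dy": 0, "dz": 0, "ax": 0, "ay": 0, "az": 0, "jaw": 1}, {"dx": 0.3, "dy": 0, "dz": 0, "ax": 0, "ay": 0, "az": 0, "jaw": 1}, {"dx": 0.3, "dy": 0, "dz": 0, "ax": 0, "ay": 0, "az": 0, "jaw": 1}, {"dx": 0.3, "dy": 0, "dz": 0, "ax": 0, "ay": 0, "az": 0, "jaw": 1}, {"dx": 0, "dy": 0, "dz": 0, "ax": 0, "ay": 0, "az": 0, "jaw": 1}])

```text
t: 16.95
tool_pos: [0.505, -0.1238, 0.253]
tcp_rot: [[-0.962, 0.274, -0.0], [0.274, 0.962, 0.005], [0.002, 0.005, -1.0]]
contact_force: [2.0, -1.5, 2.0]
gripper_width: 0.005
gripper_force: 1.2
```

Call:
step_arm(moves=[{"dx": 0.2, "dy": 0, "dz": 0, "ax": 0, "ay": 0, "az": 0, "jaw": 1}, {"dx": 0.2, "dy": 0, "dz": 0, "ax": 0, "ay": 0, "az": 0, "jaw": 1}, {"dx": 0, "dy": 0, "dz": 0, "ax": 0, "ay": 0, "az": 0, "jaw": 1}])

```text
t: 17.32
tool_pos: [0.4969, -0.1215, 0.2524]
tcp_rot: [[-0.962, 0.274, -0.001], [0.274, 0.962, 0.006], [0.003, 0.005, -1.0]]
contact_force: [2.3, -1.2, 1.7]
gripper_width: 0.006
gripper_force: 0.9
```

Call:
step_arm(moves=[{"dx": 0.1, "dy": 0, "dz": 0, "ax": 0, "ay": 0, "az": 0, "jaw": 1}, {"dx": 0.1, "dy": 0, "dz": 0, "ax": 0, "ay": 0, "az": 0, "jaw": 1}, {"dx": 0, "dy": 0, "dz": 0, "ax": 0, "ay": 0, "az": 0, "jaw": 1}])

```text
t: 17.7
tool_pos: [0.4942, -0.1209, 0.2528]
tcp_rot: [[-0.962, 0.274, 0.001], [0.274, 0.962, 0.005], [0.0, 0.005, -1.0]]
contact_force: [7.6, -5.8, 0.1]
gripper_width: 0.007
gripper_force: 4.5
```

Call:
step_arm(moves=[{"dx": 0.1, "dy": 0, "dz": 0, "ax": 0, "ay": 0, "az": 0, "jaw": 1}, {"dx": 0, "dy": 0, "dz": 0, "ax": 0, "ay": 0, "az": 0, "jaw": 1}])

```text
t: 17.95
tool_pos: [0.4933, -0.1207, 0.2531]
tcp_rot: [[-0.962, 0.274, 0.003], [0.274, 0.962, 0.004], [-0.002, 0.005, -1.0]]
contact_force: [15.5, -8.5, -3.9]
gripper_width: 0.007
gripper_force: 8.1
```

Call:
step_arm(moves=[{"dx": -0.4, "dy": 0, "dz": 0, "ax": 0, "ay": 0, "az": 0, "jaw": 1}, {"dx": 0, "dy": 0, "dz": -0.9, "ax": 0, "ay": 0, "az": 0, "jaw": 1}, {"dx": 0, "dy": 0, "dz": -1, "ax": 0, "ay": 0, "az": 0, "jaw": 0.5}, {"dx": 0, "dy": 0, "dz": -1, "ax": 0, "ay": 0, "az": 0, "jaw": 0}, {"dx": 0, "dy": 0, "dz": -1, "ax": 0, "ay": 0, "az": 0, "jaw": 0}])

```text
t: 18.58
tool_pos: [0.499, -0.1224, 0.3321]
tcp_rot: [[-0.962, 0.274, -0.001], [0.274, 0.962, 0.006], [0.003, 0.005, -1.0]]
contact_force: [0.9, -0.3, 0.4]
gripper_width: 0.3
gripper_force: 0.0
```

Call:
step_arm(moves=[{"dx": 0, "dy": 0, "dz": -1, "ax": 0, "ay": 0, "az": 0, "jaw": 0}, {"dx": 0.5, "dy": 0, "dz": -0.6, "ax": 0, "ay": 0, "az": 0, "jaw": 0}, {"dx": 0.6, "dy": 0, "dz": 0, "ax": 0, "ay": 0, "az": 0, "jaw": 0}, {"dx": 0, "dy": 0, "dz": 0, "ax": 0, "ay": 0, "az": 0, "jaw": 0}])

```text
t: 19.08
tool_pos: [0.4771, -0.1164, 0.3621]
tcp_rot: [[-0.962, 0.274, -0.002], [0.274, 0.962, 0.006], [0.003, 0.005, -1.0]]
contact_force: [-0.3, 0.4, 0.0]
gripper_width: 0.498
gripper_force: 0.0
```

```bash
cat >> w.py <<'E'
T=wristT(); im=camera('wrist'); cv2.imwrite('pics/n%.2f.png'%s['t'],im[:,:,::-1])
for c,TT in (('wrist',T),('side',None),('top',None)):
    if c!='wrist': camera(c)
    for n,z in [('crank_axis',.246),('handle_hinge',.246),('grip',.278)]:
        for r in pinpoint(c,n)[:2]:
            p=atz(c,r['pixel'],z,TT); d=p[:2]-A[:2]
            print(c,n,np.round(r['pixel'],1),round(r['score'],2),p,'r %.4f ang %.1f'%(np.hypot(*d),np.degrees(np.arctan2(d[1],d[0]))),'tool',(R.T@(p-t)/.02)[:2])
E
python3 w.py
python3 - <<'E'
import sys; sys.path.insert(0,'.')
from h import *
import glob
im=cv2.imread(sorted(glob.glob('pics/n*.png'))[-1]).max(2)
# dark blob of the sleeve, away from gripper
m=(im[120:230,230:330]<60).astype(np.uint8)
print('\n'.join(''.join('#' if v else '.' for v in row[::2]) for row in m[::4]))
E
```

```text
[ 0.4771 -0.1164  0.3621] 164.08230616122364 [-0.0016  0.006  -1.    ] [-0.2899 -0.1418  1.9912  0.0055  1.2955 -1.5844] [-0.279   0.4431  0.0368]
axis in tool (2cm units) [-2.3405 -0.0139 -0.0075]
wrist crank_axis [278.4 238.9] 0.72 [ 0.5229 -0.1291  0.246 ] r 0.0010 ang 24.4 tool [-2.3965 -0.0126]
wrist handle_hinge [275.  195.2] 0.9 [ 0.474  -0.1189  0.246 ] r 0.0491 ang 167.5 tool [ 0.0929 -0.1918]
wrist grip [280.1 199.1] 0.78 [ 0.4721 -0.113   0.278 ] r 0.0525 ang 161.7 tool [0.2705 0.0726]
side crank_axis [270.5 171. ] 0.97 [ 0.5114 -0.1258  0.246 ] r 0.0112 ang 160.6 tool [-1.7986 -0.0105]
side handle_hinge [253.5 174.1] 0.85 [ 0.4616 -0.1247  0.246 ] r 0.0606 ang 175.5 tool [ 0.6121 -0.6432]
side handle_hinge [229.  233.2] 0.22 [ 0.34   -0.3338  0.246 ] r 0.2736 ang -131.7 tool [  3.5894 -12.3612]
side grip [255.1 157.4] 0.56 [ 0.4766 -0.092   0.278 ] r 0.0589 ang 140.5 tool [0.3443 1.144 ]
top handle_hinge [263.  259.2] 0.47 [ 0.3836 -0.1803  0.246 ] r 0.1474 ang -159.9 tool [ 3.6013 -4.3834]
..................................################
...............................
[... 645 characters left out ...]
###.................######...........
##############.....................######.........
############.........................####.........
..#########..........######.......................
...#######..........########......................
.....####...........#########.....................
......##............#.......#.....................
....................#.......#.....................
...........................#......................
...............................................###
##...........................................#####
###.......................................########
####...................................###########
######................................############
```

Run:
```python
from h import *
np.set_printoptions(precision=4,suppress=True)
T=wristT();s=observe();R=np.array(s['tcp_rot']);t=s['tool_pos']
import glob
g=cv2.imread(sorted(glob.glob('pics/n*.png'))[-1]).max(2)
print(g[180:216:2,264:294:2])
for px in [(278.5,203),(278.5,201)]:
    p=atz('wrist',px,.300,T);print(p,(R.T@(p-t))/.02,np.linalg.norm(p[:2]-[.522,-.1295]))
A=np.array([.522,-.1295,0]);u=np.array([-.962,.274,0])
for r in (.055,.052):print(proj('wrist',A+r*u+[0,0,.3],T),proj('wrist',A+.055*u+[0,0,.255],T))
```

```text
[[113 172 218 219 163 142 148 146 149 140 145 145 147 123 102]
 [218 218 215 219 148 206 209 209 214 200 149 146 152 152 148]
 [216 217 218 224 114 208 223 226 206 134 145 153 149 143 143]
 [218 219 222 215  84 104  55  58  42  72 137 148 143 145 147]
 [221 222 207 130  47   4  11  15  13  11  72 133 151 146 148]
 [221 173 145  47  13  18  15  17  18  14  10 119 152 149 148]
 [146 147 155  30  16  15  16  17  15  15  11  97 150 147 148]
 [150 153 137  13  12  20  21  27  27  21   8  76 153 150 149]
 [153 154 125  16  19  20  30  34  27  25  19  49 153 151 148]
 [149 151  99  14  22 108 172 181 154  81  28  23 110 134 112]
 [149 135  77  14 120 220 223 221 225 201  67  32 125  79  91]
 [144 142  99  18 199 216 215 214 215 218 134  21  79 109 160]
 [133 157 100  42 207 210 208 208 209 212 155  20 126 175 198]
 [147 148 126  24 195 215 212 211 212 218 122  86 186 204 221]
 [144 144 148  68  89 212 215 213 215 189  34 178 213 222 218]
 [144 142 128 161  68  65 168 185 109  63 142 223 220 219 219]
 [142 117 146 155 128 185 142 160 165 218 181 221 219 216 217]
 [127 145 149 123 103 206 221 224 220 216 181 224 216 218 222]]
[ 0.4713 -0.1145  0.3   ] [ 0.356  -0.0039  3.1273] 0.05283580772119263
[ 0.4696 -0.114   0.3   ] [ 0.4479 -0.0039  3.1276] 0.05467261840439061
[277.9159 200.6259] [277.7817 190.1502]
[277.9217 203.8917] [277.7817 190.1502]
```

Call:
step_arm(moves=[{"dx": 0.4, "dy": 0, "dz": 0.85, "ax": 0, "ay": 0, "az": 0, "jaw": 0}, {"dx": 0, "dy": 0, "dz": 1, "ax": 0, "ay": 0, "az": 0, "jaw": 0}, {"dx": 0, "dy": 0, "dz": 1, "ax": 0, "ay": 0, "az": 0, "jaw": 0}, {"dx": 0, "dy": 0, "dz": 1, "ax": 0, "ay": 0, "az": 0, "jaw": 0}, {"dx": 0, "dy": 0, "dz": 1, "ax": 0, "ay": 0, "az": 0, "jaw": 0}])

```text
t: 20.3
tool_pos: [0.4695, -0.1137, 0.2639]
tcp_rot: [[-0.962, 0.274, -0.002], [0.274, 0.962, 0.006], [0.003, 0.005, -1.0]]
contact_force: [0.6, 0.2, -0.8]
gripper_width: 0.502
gripper_force: 0.0
```

Call:
step_arm(moves=[{"dx": 0, "dy": 0, "dz": 0.5, "ax": 0, "ay": 0, "az": 0, "jaw": 0}, {"dx": 0, "dy": 0, "dz": 0.5, "ax": 0, "ay": 0, "az": 0, "jaw": 0.5}, {"dx": 0, "dy": 0, "dz": 0, "ax": 0, "ay": 0, "az": 0, "jaw": 0.5}, {"dx": 0, "dy": 0, "dz": 0, "ax": 0, "ay": 0, "az": 0, "jaw": 0.5}])

```text
t: 20.8
tool_pos: [0.4707, -0.1139, 0.2461]
tcp_rot: [[-0.962, 0.274, -0.0], [0.274, 0.962, 0.006], [0.002, 0.005, -1.0]]
contact_force: [0.5, -0.5, 0.4]
gripper_width: 0.254
gripper_force: 0.0
```

```bash
python3 w.py | grep -v top
```

```text
[ 0.4707 -0.1139  0.2461] 164.084496217461 [-0.0004  0.0056 -1.    ] [-0.2888 -0.046   2.1186  0.006   1.0709 -1.5847] [ 0.4527 -0.5426  0.4062]
axis in tool (2cm units) [-2.6806 -0.0444 -0.0052]
wrist crank_axis [277.8 304.6] 0.74 [ 0.5238 -0.1297  0.246 ] r 0.0018 ang -7.8 tool [-2.7687 -0.032 ]
wrist handle_hinge [277.5 235.3] 0.64 [ 0.4704 -0.1147  0.246 ] r 0.0537 ang 164.0 tool [ 0.002  -0.0382]
wrist grip [279.6 256.1] 0.6 [ 0.4719 -0.1139  0.278 ] r 0.0525 ang 162.6 tool [-0.0555  0.0299]
wrist grip [277.9 212. ] 0.34 [ 0.4453 -0.1073  0.278 ] r 0.0798 ang 163.8 tool [ 1.3138 -0.0189]
side crank_axis [274.1 171.7] 0.74 [ 0.5202 -0.132   0.246 ] r 0.0031 ang -126.2 tool [-2.6266 -0.191 ]
side handle_hinge [256.1 171. ] 0.83 [ 0.4725 -0.1132  0.246 ] r 0.0521 ang 161.7 tool [-0.0765  0.0619]
```

Call:
step_arm(moves=[{"dx": 0, "dy": 0, "dz": 0, "ax": 0, "ay": 0, "az": 0, "jaw": 1}, {"dx": 0, "dy": 0, "dz": 0, "ax": 0, "ay": 0, "az": 0, "jaw": 1}, {"dx": 0, "dy": 0, "dz": 0, "ax": 0, "ay": 0, "az": 0, "jaw": 1}])

```text
t: 21.78
tool_pos: [0.4704, -0.1141, 0.2457]
tcp_rot: [[-0.962, 0.274, -0.001], [0.274, 0.962, 0.005], [0.002, 0.005, -1.0]]
contact_force: [-1.5, -5.0, 1.0]
gripper_width: 0.184
gripper_force: 30.0
```

Call:
step_arm(moves=[{"dx": 0, "dy": 0, "dz": 0, "ax": 0, "ay": 0, "az": 0, "jaw": 0.5}, {"dx": 0, "dy": 0, "dz": 0, "ax": 0, "ay": 0, "az": 0, "jaw": 0.5}, {"dx": -0.01, "dy": 0.28, "dz": 0, "ax": 0, "ay": 0, "az": 1, "jaw": 0.5}, {"dx": -0.015, "dy": 0.28, "dz": 0, "ax": 0, "ay": 0, "az": 1, "jaw": 0.5}, {"dx": -0.015, "dy": 0.28, "dz": 0, "ax": 0, "ay": 0, "az": 1, "jaw": 0.5}])

```text
t: 22.4
tool_pos: [0.4769, -0.099, 0.2456]
tcp_rot: [[-0.828, 0.561, -0.002], [0.561, 0.828, 0.005], [0.005, 0.003, -1.0]]
contact_force: [-4.7, -6.9, 2.5]
gripper_width: 0.25
gripper_force: 4.4
```

Call:
step_arm(moves=[{"dx": -0.015, "dy": 0.28, "dz": 0, "ax": 0, "ay": 0, "az": 1, "jaw": 0.5}, {"dx": -0.015, "dy": 0.28, "dz": 0, "ax": 0, "ay": 0, "az": 1, "jaw": 0.5}])

```text
t: 22.65
tool_pos: [0.4839, -0.0903, 0.2456]
tcp_rot: [[-0.693, 0.721, -0.003], [0.721, 0.693, 0.005], [0.006, 0.001, -1.0]]
contact_force: [-7.1, -6.3, 1.9]
gripper_width: 0.255
gripper_force: 4.4
```

```bash
cat > f.py <<'E'
from h import *
np.set_printoptions(precision=3,suppress=True)
s=observe();R=np.array(s['tcp_rot']);t=s['tool_pos'];A=np.array([.522,-.1295,t[2]]);d=t-A
print(t,'ang tool %.1f pos %.1f r %.4f'%(np.degrees(np.arctan2(R[1,0],R[0,0])),np.degrees(np.arctan2(d[1],d[0])),np.hypot(*d[:2])),'F tool',R.T@s['contact_force'],'j6',s['joint_positions'][5],s['gripper_width'],'crank moment',np.cross(d,s['contact_force'])[2])
E
python3 f.py
```

```text
[ 0.484 -0.09   0.246] ang tool 133.9 pos 134.2 r 0.0546 F tool [ 0.351 -9.472 -1.91 ] j6 -1.0028137101750922 0.2551329738178552 crank moment 0.5175986078040226
```

Call:
step_arm(moves=[{"dx": -0.015, "dy": 0.285, "dz": 0, "ax": 0, "ay": 0, "az": 1, "jaw": 0.5}, {"dx": -0.015, "dy": 0.285, "dz": 0, "ax": 0, "ay": 0, "az": 1, "jaw": 0.5}, {"dx": -0.015, "dy": 0.285, "dz": 0, "ax": 0, "ay": 0, "az": 1, "jaw": 0.5}])

```text
t: 23.02
tool_pos: [0.4977, -0.0803, 0.2455]
tcp_rot: [[-0.437, 0.9, -0.004], [0.9, 0.437, 0.005], [0.006, -0.001, -1.0]]
contact_force: [-8.3, -4.2, 3.2]
gripper_width: 0.248
gripper_force: 4.4
```

```bash
python3 f.py
```

```text
[ 0.498 -0.08   0.245] ang tool 115.9 pos 116.3 r 0.0549 F tool [-0.109 -9.28  -3.214] j6 -0.6633926018242707 0.24849721535439157 crank moment 0.5094277750881553
```

Call:
step_arm(moves=[{"dx": -0.015, "dy": 0.285, "dz": 0, "ax": 0, "ay": 0, "az": 1, "jaw": 0.5}, {"dx": -0.015, "dy": 0.285, "dz": 0, "ax": 0, "ay": 0, "az": 1, "jaw": 0.5}, {"dx": -0.015, "dy": 0.285, "dz": 0, "ax": 0, "ay": 0, "az": 1, "jaw": 0.5}])

```text
t: 23.4
tool_pos: [0.5138, -0.0751, 0.2454]
tcp_rot: [[-0.137, 0.991, -0.004], [0.991, 0.137, 0.006], [0.007, -0.003, -1.0]]
contact_force: [-9.1, -2.0, 5.3]
gripper_width: 0.25
gripper_force: 4.8
```

```bash
python3 f.py
```

```text
[ 0.514 -0.075  0.245] ang tool 97.9 pos 98.6 r 0.0550 F tool [-0.699 -9.275 -5.324] j6 -0.3334509606752578 0.25049069610871866 crank moment 0.5100169031043782
```

Call:
step_arm(moves=[{"dx": -0.015, "dy": 0.285, "dz": 0, "ax": 0, "ay": 0, "az": 1, "jaw": 0.5}, {"dx": -0.015, "dy": 0.285, "dz": 0, "ax": 0, "ay": 0, "az": 1, "jaw": 0.5}])

```text
t: 23.65
tool_pos: [0.525, -0.0745, 0.2454]
tcp_rot: [[0.072, 0.997, -0.005], [0.997, -0.072, 0.006], [0.006, -0.005, -1.0]]
contact_force: [-11.5, 0.8, 6.3]
gripper_width: 0.251
gripper_force: 5.5
```

```bash
python3 f.py
```

```text
[ 0.525 -0.074  0.245] ang tool 85.9 pos 86.9 r 0.0551 F tool [  0.038 -11.535  -6.249] j6 -0.11923261232786647 0.2513005872541445 crank moment 0.6336988562061648
```

Call:
step_arm(moves=[{"dx": -0.015, "dy": 0.285, "dz": 0, "ax": 0, "ay": 0, "az": 1, "jaw": 0.5}])

```text
t: 23.78
tool_pos: [0.5305, -0.0751, 0.2454]
tcp_rot: [[0.176, 0.984, -0.005], [0.984, -0.176, 0.007], [0.006, -0.006, -1.0]]
contact_force: [-10.4, 1.4, 6.2]
gripper_width: 0.25
gripper_force: 5.9
```

```bash
python3 f.py
```

```text
[ 0.531 -0.075  0.245] ang tool 79.9 pos 81.1 r 0.0551 F tool [ -0.441 -10.509  -6.114] j6 -0.013827137899522874 0.25012106403110623 crank moment 0.5773169570199982
```

Call:
step_arm(moves=[{"dx": -0.015, "dy": 0.285, "dz": 0, "ax": 0, "ay": 0, "az": 1, "jaw": 0.5}])

```text
t: 23.9
tool_pos: [0.536, -0.0762, 0.2453]
tcp_rot: [[0.278, 0.961, -0.005], [0.961, -0.278, 0.007], [0.005, -0.007, -1.0]]
contact_force: [-12.0, 3.8, 7.6]
gripper_width: 0.254
gripper_force: 6.3
```

```bash
python3 f.py
```

```text
[ 0.536 -0.076  0.245] ang tool 73.9 pos 75.3 r 0.0551 F tool [  0.32  -12.614  -7.52 ] j6 0.09044241771432186 0.25405593889348654 crank moment 0.6913840743467525
```

Call:
step_arm(moves=[{"dx": -0.015, "dy": 0.285, "dz": 0, "ax": 0, "ay": 0, "az": 1, "jaw": 0.5}])

```text
t: 24.02
tool_pos: [0.5414, -0.0779, 0.2453]
tcp_rot: [[0.376, 0.926, -0.005], [0.926, -0.376, 0.007], [0.005, -0.008, -1.0]]
contact_force: [-12.4, 4.3, 7.9]
gripper_width: 0.251
gripper_force: 6.7
```

```bash
python3 f.py
```

```text
[ 0.541 -0.078  0.245] ang tool 67.9 pos 69.4 r 0.0551 F tool [ -0.643 -13.138  -7.799] j6 0.19366136377817178 0.2514640019394495 crank moment 0.7211376191874095
```

Call:
step_arm(moves=[{"dx": -0.014, "dy": 0.265, "dz": 0, "ax": 0, "ay": 0, "az": 0.92, "jaw": 0.5}])

```text
t: 24.15
tool_pos: [0.5462, -0.08, 0.2453]
tcp_rot: [[0.464, 0.886, -0.005], [0.886, -0.464, 0.008], [0.004, -0.008, -1.0]]
contact_force: [-12.7, 6.5, 8.0]
gripper_width: 0.252
gripper_force: 7.0
```

```bash
python3 f.py
```

```text
[ 0.546 -0.08   0.245] ang tool 62.4 pos 64.0 r 0.0551 F tool [ -0.068 -14.345  -7.875] j6 0.28748563453117454 0.2516049407632784 crank moment 0.7861223887371145
```

Call:
step_arm(moves=[{"dx": 0, "dy": 0, "dz": 0, "ax": 0, "ay": 0, "az": 0, "jaw": 0.5}])

```text
t: 24.28
tool_pos: [0.5465, -0.0802, 0.2453]
tcp_rot: [[0.462, 0.887, -0.004], [0.887, -0.462, 0.007], [0.005, -0.007, -1.0]]
contact_force: [-9.5, 4.2, 4.6]
gripper_width: 0.25
gripper_force: 4.8
```

```bash
python3 f.py
```

```text
[ 0.547 -0.08   0.245] ang tool 62.5 pos 63.5 r 0.0551 F tool [ -0.637 -10.428  -4.547] j6 0.28567959990931635 0.250268456825666 crank moment 0.5733554345564565
```

Call:
step_arm(moves=[{"dx": 0, "dy": 0, "dz": 0, "ax": 0, "ay": 0, "az": 0, "jaw": 0}, {"dx": 0, "dy": 0, "dz": 0, "ax": 0, "ay": 0, "az": 0, "jaw": 0}, {"dx": 0, "dy": 0, "dz": 0, "ax": 0, "ay": 0, "az": 0, "jaw": 0}, {"dx": 0, "dy": 0, "dz": -0.5, "ax": 0, "ay": 0, "az": 0, "jaw": 0}, {"dx": 0, "dy": 0, "dz": -1, "ax": 0, "ay": 0, "az": 0, "jaw": 0}])

```text
t: 24.9
tool_pos: [0.5475, -0.081, 0.2765]
tcp_rot: [[0.461, 0.888, -0.002], [0.888, -0.461, 0.006], [0.004, -0.004, -1.0]]
contact_force: [0.3, -0.2, -0.2]
gripper_width: 0.499
gripper_force: 0.0
```

Call:
step_arm(moves=[{"dx": 0, "dy": 0, "dz": -1, "ax": 0, "ay": 0, "az": 0, "jaw": 0}, {"dx": 0, "dy": 0, "dz": -1, "ax": 0, "ay": 0, "az": 0, "jaw": 0}, {"dx": 0, "dy": 0, "dz": -1, "ax": 0, "ay": 0, "az": 0, "jaw": 0}, {"dx": 0, "dy": 0, "dz": -1.0, "ax": 0, "ay": 0, "az": 0, "jaw": 0}, {"dx": 0, "dy": 0, "dz": -0.3, "ax": 0, "ay": 0, "az": 0, "jaw": 0}])

```text
t: 25.52
tool_pos: [0.5483, -0.0816, 0.3635]
tcp_rot: [[0.461, 0.888, 0.001], [0.888, -0.461, 0.005], [0.005, -0.002, -1.0]]
contact_force: [-0.2, 0.8, -0.3]
gripper_width: 0.503
gripper_force: 0.0
```

```bash
python3 w.py | grep wrist
python3 - <<'E'
from h import *
import glob
np.set_printoptions(precision=4,suppress=True,linewidth=200)
T=wristT();A=np.array([.522,-.1295,0])
for ang in (66.5,):
    u=np.array([np.cos(np.radians(ang)),np.sin(np.radians(ang)),0])
    for th in (90,80,70):
        h=A+.055*u+[0,0,.246]; c=np.radians(th); print(th,proj('wrist',h+.056*(-u*np.cos(c)+[0,0,np.sin(c)]),T),'base',proj('wrist',h+.009*(-u*np.cos(c)+[0,0,np.sin(c)]),T))
g=cv2.imread(sorted(glob.glob('pics/n*.png'))[-1]).max(2)
print(g[180:224:2,258:300:2]); print(observe()['tool_pos'])
E
```

```text
wrist handle_hinge [272.4 197.1] 0.66 [ 0.5423 -0.078   0.246 ] r 0.0554 ang 68.5 tool [-0.0069 -0.3409]
wrist grip [277.3 204.7] 0.77 [ 0.5471 -0.0806  0.278 ] r 0.0550 ang 62.8 tool [-0.0046 -0.0687]
90 [273.8011 211.8956] base [274.7354 199.4461]
80 [274.616  222.0042] base [274.8468 200.8712]
70 [275.4162 230.9363] base [274.959  202.1844]
[[  9  24 119 141 170 126 123 134 157 166 173 178 162 152 154 137 107 110 132 139  94]
 [  0 112 181 135 123 168 209 207 201 208 204 207 204 204 205 211 206 157 127 104 142]
 [ 90 157 123 182 229 225 189 180 159 150 162 197 204 200 198 201 208 203 205 178 107]
 [144 148 227 225 225 182 180 191 195 199 173 172 203 204 200 202 204 206 201 206 206]
 [160 227 223 224 224 174 198 206 210 213 170 153 204 202 204 200 200 205 210 203 207]
 [231 225 223 222 228 148 148 192 185 216 140 127 206 204 202 203 201 198 206 208 203]
 [209 227 224 222 228 140  39  33  14  37  87 136 185 203 202 202 201 200 200 205 206]
 [105 189 229 228 178  66  13  19   9  13  15  20 134 203 206 202 204 202 201 202 207]
 [163 105 186 234 123  13  17  20  20  18  18   6  99 204 
[... 486 characters left out ...]
232 222 220 221 220 228  68  17 113 195 194 207 195 141 228 212]
 [242 240 247 170  75 224 217 216 215 214 222 105  54 144 110 195 212 210 166 227 225]
 [239 241 242 195  42 221 221 219 219 221 228  50  79 111  80 191 208 205 192 226 225]
 [239 239 241 248 132 132 219 222 221 228 129  45 112 128 124 111 174 202 167 187 218]
 [243 240 238 242 248 145  75 144 178  72  88 149 116  92 120 128 114 195 155 219 172]
 [241 243 241 238 242 246 226 157 176 231 231 164 118  97  90 115 128 127 149 231 151]
 [236 240 242 242 239 231 218 206 228 225 223 202 125  80  87  89 112 125 152 232 161]
 [240 236 239 242 244 220 146 196 226 224 223 228 139 115 108  83  91 100 185 228 202]]
[ 0.5478 -0.0816  0.3616]
```

```bash
python3 -c "
from workcell import *
print(sign_off())"
```

```text
the job is handed in; nothing more can be done
None
```

I've handed the job in: the handle stands upright and the crank is wound about 0.68 rad past first touch, so the spring is about half squeezed, judging by the torque rise. One flaw: while I was lifting the handle, a wrist joint hit its limit and the crank swung clockwise by about 0.5 rad with the handle only part-raised, somewhere around 25–65°.

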